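Push the row of kit cartons home in the packing channel

TASK

Push the row of four white cartons along the wooden channel, kept together as one row, until the first is fully home against the end stop and no gaps are left. Then swing the wooden keeper bar fully across the channel behind the last carton, and finish with the hand clear of everything. Only push: never pick up or tip over a carton, and leave the spare carton, the glue bottle and the tape roll beside the channel where they are.

Things in the scene. Friction and masses are not known exactly. Their poses are not given: they have to be found in the camera images.
- channel: fixed straight wooden channel, 380 mm long (x), 66 mm wide, open above and at its tail (-x). Origin: centre of its underside, on the table; z up; +x points to the end stop, the way the cartons are pushed. Floor 12 mm above the table; two side walls 6 mm thick, tops 26 mm above the table, inner faces at y = -26.5 and +26.5 mm. The keeper bar is pivoted outside the -y wall.
- stop_face (a point): point on the channel's centre line on the end stop's face, at x = +167 mm in the channel, 39.5 mm above the table; the stop is a block across the channel, 57 mm tall over the table. With the row home, carton 1's centre is 22 mm before this point and carton 4's rear face 176 mm before it (x = -9 mm in the channel).
- carton1_center (a point): first carton of the row, nearest the end stop: white cardboard carton with a tan paper tape band, 44 mm along the channel (its x), 50 mm wide, 55 mm tall, about 90 g; point at its centre, half-way up
- carton2_center (a point): second carton, touching the first: white cardboard carton with a tan paper tape band, 44 mm along the channel (its x), 50 mm wide, 55 mm tall, about 90 g; point at its centre, half-way up
- carton3_center (a point): third carton: white cardboard carton with a tan paper tape band, 44 mm along the channel (its x), 50 mm wide, 55 mm tall, about 90 g; point at its centre, half-way up
- carton4_center (a point): last carton of the row, farthest from the end stop; its rear face is 22 mm behind this point, and is where the row is pushed: white cardboard carton with a tan paper tape band, 44 mm along the channel (its x), 50 mm wide, 55 mm tall, about 90 g; point at its centre, half-way up
- keeper (a joint): angle q of the keeper bar about its upright pivot: it points along (-cos q, sin q) in the channel's x, y. 0 = parallel to the channel, pointing back to -x; negative = swung outwards, away from the channel; 1.57 (its limit) = straight across the channel. Starts between -0.5 and 0. Stiff: about 1 N at the tip moves it, and it stays where it is left.
- keeper_pivot (a point): pivot of the keeper bar, at x = -20, y = -42.5 mm in the channel, 40 mm above the table. The wooden bar is 70 mm long from the pivot, 10 mm thick, and spans 30 to 50 mm above the table, so it passes over the walls. Round the pivot: a hub of 9 mm radius on a block 29 mm tall. The closed bar stands 6 mm behind the last carton when the row is home.
- keeper_tip (a point): middle of the free end of the keeper bar, 70 mm from the pivot
- spare_carton: a fifth carton like the others, standing on the table beside the channel's +y wall; leave alone. Origin: centre of its underside
- glue: white glue bottle with an orange cap, 44 mm across, 120 mm tall, standing on the table on the channel's -y side; leave alone. Origin: centre of its underside
- tape: roll of clear tape lying flat, 84 mm across, 24 mm tall, on the channel's +y side; leave alone. Origin: centre of its underside
Mind the look-alikes: they are no part of the job. Leave any yellow look-alike of the part that bears carton1_center alone. Leave any green or purple look-alike of the part that bears carton3_center alone.

How it is judged:
By the outcome, as a careful person would: the job done as asked, in the order asked, and still so for the second after the job is handed in, with the robot touching nothing.
It also fails if it takes over 51 s, if anything falls off the work surface, if the arm or the gripper's body presses on something with over 40 N, if the wrist force passes 120 N, or if a joint passes its speed limit or range.

ROBOT

A 7-joint arm with a two-finger parallel gripper is mounted at the origin on the work surface. World frame = base frame: x ahead of the robot, y to its left, z up, the work surface at z = 0. Lengths are in mm, angles in rad, forces in N, time in s.
With the tool pointing down it reaches from about 425 to 975 mm from the base axis. Payload 16.7 kg.
Tool frame: the origin (TCP) lies between the finger pads; the fingertips stand 25 mm ahead of it and the grasp point (between the pads) lies 6 mm ahead of it (tips_ahead is the distance from the TCP to the fingertips, in mm); z points along the fingers, y is the line along which they close (so a half turn about z gives the same grasp; the last joint's range is limited). The gripper opens to 85 mm and grips with 20 to 120 N. Pads are 22 mm wide; open, the fingers measure 114 mm over their backs; the gripper's body (76 mm by 85 mm) begins 54 mm behind the grasp point. The pads swing forward as they close: fully open they stand 13 mm farther back than shut.
Start: joints at [-1.45, 0.426, 0.074, 1.606, -0.034, 1.111, -0.067], TCP at [179.921, 650.543, 256.302] pointing down, gripper open.
Joint ranges: [-2.85, 2.85], [-0.5, 2.14], [-1.23, 1.37], [0.21, 2.46], [-1.02, 4.16], [0.16, 2.05], [-2.73, 2.73]. Speed limits (rad/s): [1.89, 1.89, 2.39, 2.39, 3.01, 3.01, 3.01].

INTERFACE

Orientations are given as a rotation vector (axis times angle).
In Python, from plant import sense, capture, camera_info, job_done, tips_ahead gives the robot as it stands.
- The arm moves only by the tool send_rows, never from a script. Its argument "plan" is a list of rows, each a list of 4 numbers: the shift along the tool's x, y, z in cm, then the turn about the tool's z in degrees. In form: [[tx, ty, tz, yaw], ...]. A call has exactly 8 rows; each row is the pose to reach, as a shift and turn from the pose commanded when the call began, along the tool's axes at that moment; what a row does not reach only later rows make up. A row lasts 1/8 s, in which the tool goes at most 62.5 mm and 10.7 degrees, less where a joint would pass 70% of its speed; a pose out of reach is approached as far as the arm can. A call with a gripper value outside its range is refused whole. "fingers" is the gripper command: -1 is shut, 1 is fully open, values between are in proportion, set as the call begins (left out, the last holds). The fingers move at their own pace and stop on an object; the grip force is fixed at half the most. Time passes only in rows, so rows that repeat a pose let the fingers close, or fill a call up. It gives the time, the measured TCP pose, the force, the opening and the grip force at its end, in the units of the state.
- sense(): the state, without advancing time (a new reading comes with each control period).
- capture(name): name is "scene" or "top"; returns the picture (384x512x3 uint8, red, green, blue); there is no depth.
- camera_info(name): a dict with "K" (3x3 intrinsics, pixels), "D" ([k1, k2, p1, p2, k3] as OpenCV has them; the pictures are not rectified), "world_from_camera" (4x4, takes a point from camera to world coordinates). Camera axes: x right, y down, z forward; pixel columns grow to the right and rows downward; lengths in mm; the calibration is good to about 2 mm. A picture is of the moment at which its call begins. camera_info takes no time and is no camera call.
- job_done(): hands the job in; it is judged then, once.
The state is a dict: "time": time; "joint_positions": joint angles; "qvel": joint speeds; "joint_efforts": joint torques, N m; "tcp_pos": TCP position; "tool_rot": TCP orientation; "contact_force": force on the tool from outside, world axes, zero at the start; "torque": the same for the moment, N m; "grip_width": opening from 0.0 (shut) to 1.0 (fully open); "grasp_force": force on a finger pad.
Only numpy, scipy, OpenCV 4.12 (cv2) and the standard library are available. Lean on these libraries where they do the work, as an engineer would, in place of code of your own. Each camera call takes 0.05 s, during which the arm holds its last target. There are 200 camera calls.

## Working session

There is one attempt and no reset: what is moved stays moved. The work goes in short steps, Python scripts to look and compute and a tool call to move; the robot and the scene stay as the last step left them, time stands still between calls to the robot, and variables do not carry over. Pictures are saved under pics/ and viewed, at most 10 in all, crops included, and the job is handed in when it is done.

Besides the shell and the picture viewer there is one more tool, called after ">>>" as name(argument=value, ...), one argument or row to a line, values as JSON. send_rows: Moves the arm, as the interface text tells. Its arguments: {"type":"object","properties":{"plan":{"type":"array","items":{"type":"array","items":{"type":"number"}}},"fingers":{"type":"number"}},"required":["plan"]}

```bash
mkdir -p pics; python3 - <<'E'
from plant import *
import cv2
for n in("scene","top"):
    cv2.imwrite(f"pics/{n}0.png",cv2.resize(capture(n),None,fx=1.5,fy=1.5)[:,:,::-1])
    c=camera_info(n);print(n,c["K"],c["D"],c["world_from_camera"])
s=sense();print(s["tcp_pos"],s["tool_rot"],s["grip_width"],s["time"],tips_ahead)
E
```

```text
scene [[370.95638423   0.         256.60790224]
 [  0.         370.95638423 184.8887745 ]
 [  0.           0.           1.        ]] [0.04071714 0.         0.         0.         0.        ] [[-7.40126683e-01  4.74692474e-01 -4.76318746e-01  9.01329791e+02]
 [ 6.72465830e-01  5.24014182e-01 -5.22684269e-01  4.28049868e+02]
 [ 1.48348887e-03 -7.07160655e-01 -7.07051347e-01  6.28995983e+02]
 [ 0.00000000e+00  0.00000000e+00  0.00000000e+00  1.00000000e+00]]
top [[383.03145215   0.         259.58174385]
 [  0.         383.03145215 191.78094371]
 [  0.           0.           1.        ]] [-0.0474932  0.         0.         0.         0.       ] [[-2.51734375e-02 -9.84636132e-01  1.72794632e-01  4.32211711e+02]
 [-9.99606315e-01  2.69349176e-02  7.85652868e-03  1.11219510e+01]
 [-1.23900312e-02 -1.72528830e-01 -9.84926540e-01  6.88909090e+02]
 [ 0.00000000e+00  0.00000000e+00  0.00000000e+00  1.00000000e+00]]
[179.83660329 650.22447975 255.64586135] [-4.22608146e-01 -3.11292303e+00  1.96014295e-03] 1.001413837058847 0.1 25.0
```

View pics/scene0.png

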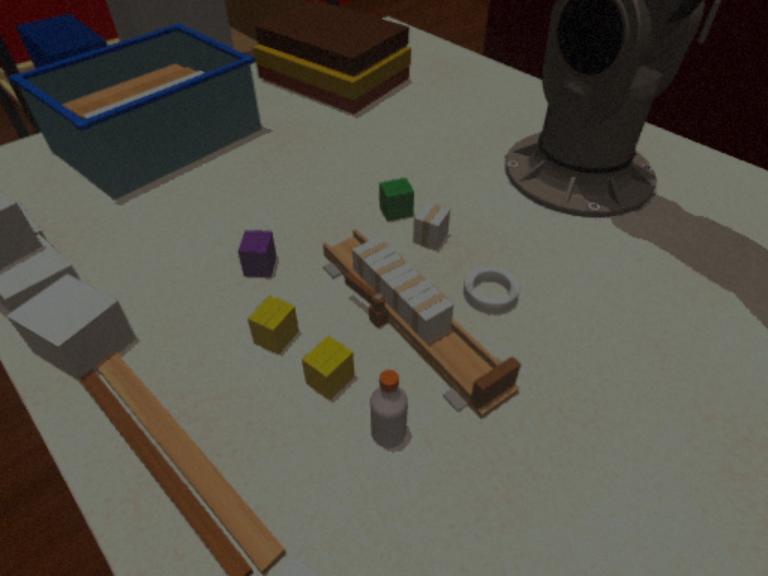

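View pics/top0.png

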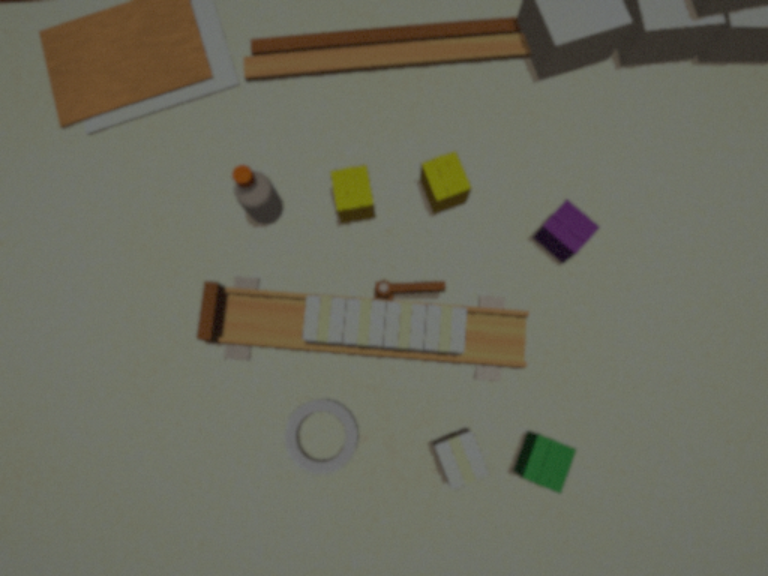

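The top view shows the channel (at 1.5x) running from the stop at (210,312) to its tail at (526,338). The row spans x 303–466, the keeper hub is at (384,289) and its tip at (444,287). The spare, tape and glue are clear of the channel's line. I'll zoom in to measure.

```bash
python3 - <<'E'
from plant import *
import cv2,numpy as np
a=capture("top");np.save("top.npy",a)
c=a[180:255,125:360];c=cv2.resize(c,None,fx=3.4,fy=3.4,interpolation=cv2.INTER_CUBIC)
cv2.imwrite("pics/tc.png",cv2.convertScaleAbs(c,alpha=1.6)[:,:,::-1])
a=capture("scene");np.save("scene.npy",a)
c=a[150:280,210:350];c=cv2.resize(c,None,fx=4,fy=4,interpolation=cv2.INTER_CUBIC)
cv2.imwrite("pics/sc.png",cv2.convertScaleAbs(c,alpha=1.6)[:,:,::-1])
E
```

```text
(no output)
```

View pics/tc.png

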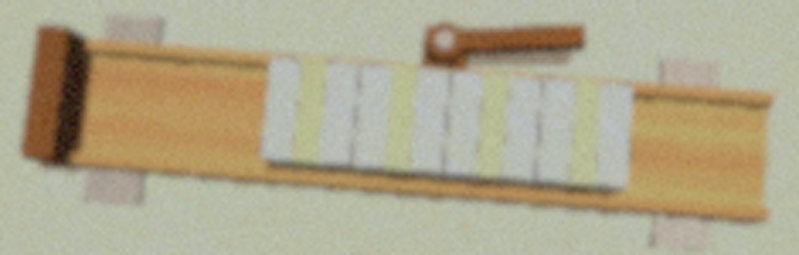

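View pics/sc.png

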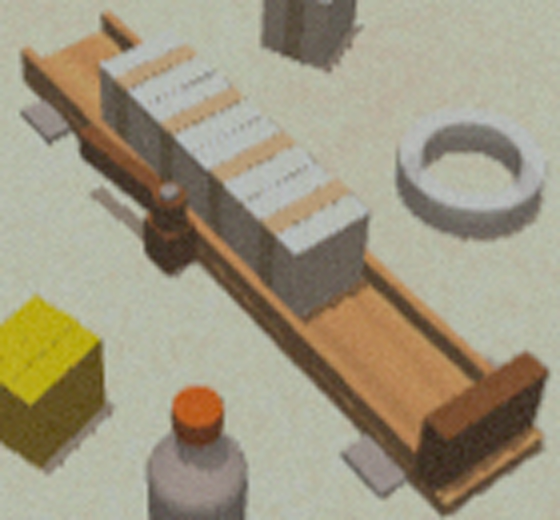

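The zoomed views give matching corner points. These are the tail wall ends at (772,93) and (766,219), the stop face's top edge at (72,32)/(55,160), the row's top corners, the hub at (443,42) and the bar tip at (583,36) in the top crop. Next I'll fit the channel pose, row position and keeper angle to them.

```bash
cat > h.py <<'E'
from plant import *
import cv2,numpy as np
from scipy.optimize import least_squares
C={n:camera_info(n) for n in("scene","top")}
def proj(n,P):
    T=np.linalg.inv(C[n]["world_from_camera"])
    return cv2.projectPoints(np.atleast_2d(P).astype(float),cv2.Rodrigues(T[:3,:3])[0],T[:3,3],np.array(C[n]["K"]),np.array(C[n]["D"]))[0][:,0]
def ch(p,P):
    P=np.atleast_2d(P);c,s=np.cos(p[2]),np.sin(p[2])
    return np.c_[p[0]+c*P[:,0]-s*P[:,1],p[1]+s*P[:,0]+c*P[:,1],P[:,2]]
E
cat > fit.py <<'E'
from h import *
def obs(p):
    r,q=p[3],p[4]   # r: rear face x of row
    tip=lambda o:(-20-70*np.cos(q)+o*5*np.sin(q),-42.5+70*np.sin(q)+o*5*np.cos(q),50)
    t=[((-190,-33,26),772,93),((-190,33,26),766,217),((167,-33,57),72,31),((167,33,57),56,161),
     ((r+176,-25,67),270,58),((r+176,25,67),262,162),((r,-25,67),634,86),((r,25,67),626,188),
     ((-20,-42.5,52),443,42),(tip(1),583,47),(tip(-1),583,27)]
    s=[((-190,-33,26),22,52),((-190,33,26),105,13),((167,-33,57),428,425),
     ((r,-25,67),100,65),((r+176,-25,67),292,253),((r+176,25,67),368,213),((-20,-42.5,52),170,190),
     ]
    return ([("top",P,(u/3.4+125,v/3.4+180)) for P,u,v in t]+[("scene",P,(u/4+210,v/4+150)) for P,u,v in s])
def f(p):
    o=[]
    for n,P,uv in obs(p): o.append(proj(n,ch(p,P))[0]-uv)
    return np.ravel(o)
z=least_squares(f,[450,30,1.57,-80,-.1],loss="soft_l1")
print(z.x.round(3));print(f(z.x).reshape(-1,2).round(1).tolist())
np.save("p.npy",z.x)
print("pivot",ch(z.x,(-20,-42.5,40)),"stop",ch(z.x,(167,0,39.5)),"rear",ch(z.x,(z.x[3],0,39.5)))
s=sense();print(cv2.Rodrigues(np.array(s["tool_rot"]))[0].round(3),s["tcp_pos"],s["time"])
E
python3 fit.py
```

```text
[ 5.04172e+02  4.78830e+01  1.46900e+00 -1.13840e+02 -9.70000e-02]
[[0.1, -0.7], [0.5, 0.8], [-1.7, -0.5], [-2.0, 0.2], [0.0, -0.2], [-0.7, -0.6], [-0.3, -0.6], [0.4, -0.0], [-0.1, -0.7], [0.1, -0.0], [-0.1, 0.0], [-0.6, -0.9], [1.0, -1.4], [-0.5, -3.0], [-0.6, -1.1], [0.9, -0.5], [0.7, -1.5], [0.1, -0.1]]
pivot [[544.43018863  23.68478011  40.        ]] stop [[521.07199677 214.02564507  39.5       ]] rear [[492.65216005 -65.37244556  39.5       ]]
[[-0.964  0.267 -0.   ]
 [ 0.267  0.964 -0.001]
 [-0.    -0.001 -1.   ]] [179.87943044 650.37712605 255.87714597] 0.2
```

```bash
cat > mv.py <<'E'
# usage: mv.py cx,cy,tipz [...]  targets in channel coords -> shift in tool axes (cm) and yaw (deg) to align tool x with channel x
from h import *
import sys
p=np.load("p.npy");s=sense();R=cv2.Rodrigues(np.array(s["tool_rot"]))[0];t=np.array(s["tcp_pos"])
yaw=np.degrees(np.arctan2(R[1,0],R[0,0])-p[2])
c,n=np.cos(p[2]),np.sin(p[2]);d=t[:2]-p[:2]
print("t",s["time"],"ch xy",(c*d[0]+n*d[1]).round(1),(-n*d[0]+c*d[1]).round(1),"tipz",round(t[2]-25,1),"yaw needed",yaw.round(2),"F",np.round(s["contact_force"],1),"w",round(s["grip_width"],2))
for a in sys.argv[1:]:
    P=np.array([float(v) for v in a.split(",")]);w=ch(p,P)[0]+[0,0,25]
    print(a,((R.T@(w-t))/10).round(2),"world",w.round(0))
E
python3 mv.py 150,40,180 150,0,180 -145,0,180 -145,0,100; python3 - <<'E'
from h import *
p=np.load("p.npy");Ti=np.array(C["top"]["world_from_camera"])
# rough table positions of neighbours in channel frame
for n,u,v,z in(("glue cap",243,176,120),("yel1",352,185,55),("yel2",445,175,55),("spare",458,458,55),("tape",322,436,24),("purple",568,222,55),("green",550,460,55)):
    x,y=cv2.undistortPoints(np.array([[[u/1.5,v/1.5]]]),np.array(C["top"]["K"]),np.array(C["top"]["D"]))[0,0]
    d=Ti[:3,:3]@[x,y,1];o=Ti[:3,3];w=o+d*(z-o[2])/d[2];e=w[:2]-p[:2];c,s=np.cos(p[2]),np.sin(p[2])
    print(n,w.round(0),(c*e[0]+s*e[1]).round(0),(-s*e[0]+c*e[1]).round(0))
E
```

```text
t 0.2 ch xy 566.6 383.6 tipz 230.9 yaw needed 80.35 F [ 0.3 -0.2  0. ] w 1.0
150,40,180 [-40.86 -35.3    5.12] world [480. 201. 205.]
150,0,180 [-44.8  -34.63   5.12] world [519. 197. 205.]
-145,0,180 [-49.75 -63.72   5.14] world [489. -96. 205.]
-145,0,100 [-49.75 -63.71  13.14] world [489. -96. 125.]
glue cap [655. 166. 120.] 133.0 -138.0
yel1 [665.  56.  55.] 25.0 -160.0
yel2 [674. -52.  55.] -82.0 -179.0
spare [357. -52.  55.] -115.0 137.0
tape [381.  97.  24.] 36.0 128.0
purple [ 614. -190.   55.] -226.0 -133.0
green [ 352. -151.   55.] -213.0 132.0
```

>>> send_rows(
  plan=[
    [-5.5,-4.3,0.6,10],
    [-11,-8.6,1.2,20],
    [-16.5,-13,1.8,30],
    [-22,-17.3,2.4,40],
    [-27.5,-21.5,3,50],
    [-33,-26,3.6,60],
    [-38.5,-30,4.3,70],
    [-44,-34,5,80.3],
  ],
  fingers=-1,
)

```text
time: 1.2
tcp_pos: [478.5, 249.7, 212.2]
tool_rot: [-2.336, -2.1, -0.001]
contact_force: [0.8, 0.5, -0.7]
grip_width: 0.0
grasp_force: 0.0
```

```bash
python3 mv.py 150,0,180 -145,0,180 -145,0,80
```

```text
t 1.2 ch xy 198.2 46.0 tipz 187.2 yaw needed -0.27 F [ 0.8  0.5 -0.7] w 0.0
150,0,180 [-4.79  4.62  0.72] world [519. 197. 205.]
-145,0,180 [-34.29   4.76   0.7 ] world [489. -96. 205.]
-145,0,80 [-34.3    4.75  10.7 ] world [489. -96. 105.]
```

>>> send_rows(
  plan=[
    [-5,0.7,0.1,0],
    [-10.5,1.4,0.3,0],
    [-16,2.2,0.5,0],
    [-21.5,3,0.7,0],
    [-27,3.8,2,0],
    [-31,4.4,5,0],
    [-34.3,4.75,8,0],
    [-34.3,4.75,10.7,0],
  ],
)

```text
time: 2.2
tcp_pos: [490.0, -97.4, 104.2]
tool_rot: [2.334, 2.102, -0.001]
contact_force: [0.4, 2.1, -1.0]
grip_width: -0.002
grasp_force: 0.0
```

```bash
python3 mv.py -140,0,80 -140,0,25; python3 - <<'E'
from plant import *
import cv2
c=capture("top")[150:270,170:330];print(sense()["joint_positions"])
cv2.imwrite("pics/t2.png",cv2.convertScaleAbs(cv2.resize(c,None,fx=4,fy=4),alpha=1.6)[:,:,::-1])
E
```

```text
t 2.2 ch xy -146.0 -0.6 tipz 79.2 yaw needed -0.17 F [ 0.4  2.1 -1. ] w -0.0
-140,0,80 [ 0.6  -0.06 -0.08] world [490. -91. 105.]
-140,0,25 [ 0.6  -0.06  5.42] world [490. -91.  50.]
[-0.41916932  0.40679703  0.58780629  2.15321332 -0.35489118  0.67883821
  0.30906541]
```

View pics/t2.png

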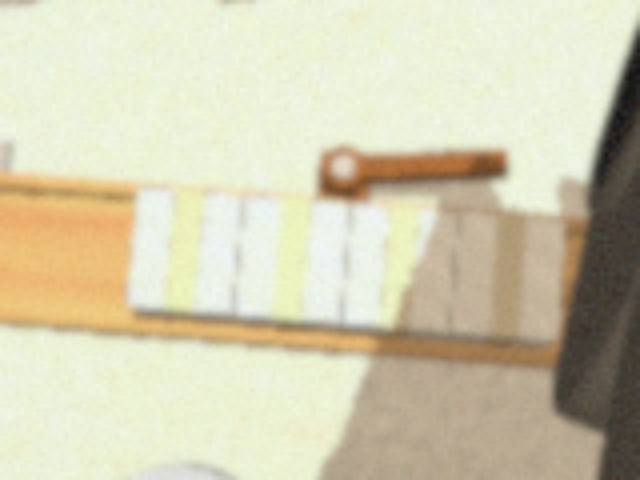

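The row is undisturbed, with its rear face at about (562,275). The gripper hangs just behind it, over the tail. I'll descend straight down, then push.

>>> send_rows(
  plan=[
    [0,0,1,0],
    [0,0,2,0],
    [0,0,3,0],
    [0,0,4,0],
    [0,0,5,0],
    [0,0,5.5,0],
    [0.3,0,5.5,0],
    [0.6,0,5.5,0],
  ],
)

```text
time: 3.25
tcp_pos: [491.1, -88.6, 50.3]
tool_rot: [2.33, 2.107, 0.0]
contact_force: [0.8, 0.7, 0.2]
grip_width: -0.002
grasp_force: 0.0
```

```bash
python3 mv.py -125,0,24 -20,0,24; python3 - <<'E'
from plant import *
import cv2
c=capture("scene")[120:270,200:350]
cv2.imwrite("pics/s3.png",cv2.convertScaleAbs(cv2.resize(c,None,fx=3.6,fy=3.6),alpha=1.6)[:,:,::-1])
E
```

```text
t 3.25 ch xy -137.1 -0.8 tipz 25.3 yaw needed 0.04 F [0.8 0.7 0.2] w -0.0
-125,0,24 [ 1.21 -0.08  0.13] world [492. -76.  49.]
-20,0,24 [11.71 -0.08  0.13] world [502.  28.  49.]
```

View pics/s3.png

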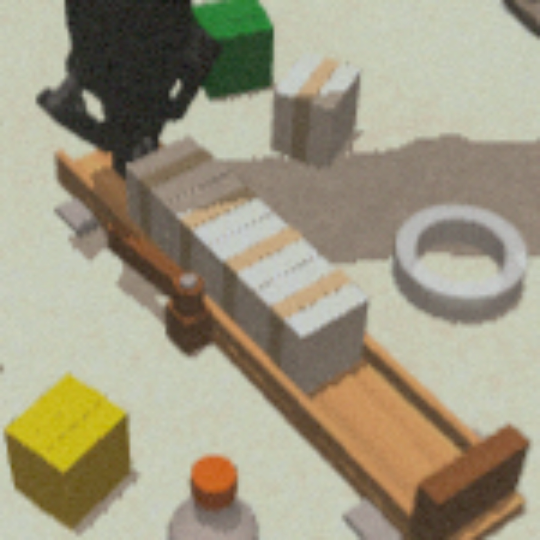

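The closed fingers are down in the channel just behind carton 4, around (135,165), and nothing has been touched. I'll push slowly.

>>> send_rows(
  plan=[
    [0.4,0,0,0],
    [0.8,0,0,0],
    [1.2,0,0,0],
    [1.6,0,0,0],
    [2.0,0,0,0],
    [2.4,0,0,0],
    [2.8,0,0,0],
    [3.2,0,0,0],
  ],
)

```text
time: 4.3
tcp_pos: [494.2, -56.7, 50.1]
tool_rot: [-2.33, -2.107, 0.0]
contact_force: [0.7, -0.7, 0.4]
grip_width: 0.0
grasp_force: 0.0
```

>>> send_rows(
  plan=[
    [0.4,0,0,0],
    [0.8,0,0,0],
    [1.2,0,0,0],
    [1.6,0,0,0],
    [2.0,0,0,0],
    [2.4,0,0,0],
    [2.8,0,0,0],
    [3.2,0,0,0],
  ],
)

```text
time: 5.3
tcp_pos: [497.4, -24.9, 50.1]
tool_rot: [2.33, 2.107, -0.0]
contact_force: [0.8, -2.8, 0.2]
grip_width: 0.001
grasp_force: 0.0
```

```bash
python3 mv.py -20,0,24; python3 - <<'E'
from plant import *
import cv2,numpy as np
m=lambda a:cv2.convertScaleAbs(cv2.resize(a,None,fx=3.3,fy=3.3),alpha=1.6)
a=m(capture("top")[170:260,125:360]);b=m(capture("scene")[170:255,230:350])
o=np.zeros((600,800,3),np.uint8);o[:297,:775]=a[:297];o[300:580,:396]=b[:280]
cv2.imwrite("pics/m4.png",o[:,:,::-1])
E
```

```text
t 5.3 ch xy -73.1 -0.7 tipz 25.1 yaw needed 0.04 F [ 0.8 -2.8  0.2] w 0.0
-20,0,24 [ 5.31 -0.06  0.11] world [502.  28.  49.]Traceback (most recent call last):
  File "<stdin>", line 5, in <module>
ValueError: could not broadcast input array from shape (297,776,3) into shape (297,775,3)
```

>>> send_rows(
  plan=[
    [0.4,0,0,0],
    [0.8,0,0,0],
    [1.2,0,0,0],
    [1.6,0,0,0],
    [2.0,0,0,0],
    [2.4,0,0,0],
    [2.8,0,0,0],
    [3.2,0,0,0],
  ],
)

```text
time: 6.4
tcp_pos: [500.7, 7.0, 50.1]
tool_rot: [-2.33, -2.107, 0.0]
contact_force: [-0.1, -1.4, -0.8]
grip_width: -0.002
grasp_force: 0.0
```

>>> send_rows(
  plan=[
    [0.2,0,0,0],
    [0.4,0,0,0],
    [0.6,0,0,0],
    [0.8,0,0,0],
    [1.0,0,0,0],
    [1.2,0,0,0],
    [1.4,0,0,0],
    [1.6,0,0,0],
  ],
)

```text
time: 7.4
tcp_pos: [502.2, 22.8, 50.1]
tool_rot: [-2.33, -2.107, 0.0]
contact_force: [-0.1, -1.6, -0.2]
grip_width: 0.002
grasp_force: 0.0
```

```bash
python3 mv.py -20,0,24; python3 - <<'E'
from plant import *
import cv2,numpy as np
m=lambda a:cv2.convertScaleAbs(cv2.resize(a,None,fx=3.3,fy=3.3),alpha=1.6)
a=m(capture("top")[170:260,125:360]);b=m(capture("scene")[170:255,230:350])
o=np.zeros((600,800,3),np.uint8);o[:a.shape[0],:a.shape[1]]=a;o[300:300+b.shape[0],:b.shape[1]]=b
cv2.imwrite("pics/m4.png",o[:,:,::-1])
E
```

```text
t 7.4 ch xy -25.2 -0.6 tipz 25.1 yaw needed 0.04 F [-0.1 -1.6 -0.2] w 0.0
-20,0,24 [ 0.52 -0.06  0.11] world [502.  28.  49.]
```

View pics/m4.png

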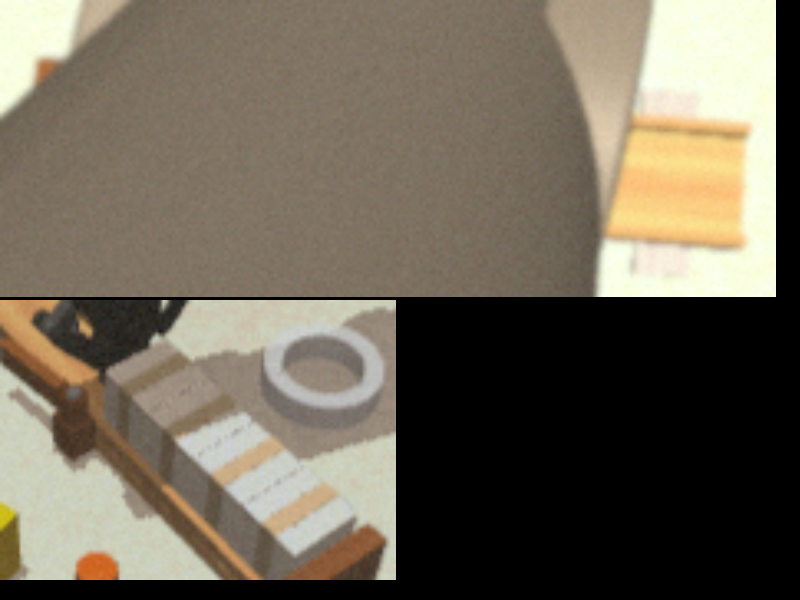

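The row is still together, with its front near (350,515) and a few mm short of the stop at (380,540). I'll creep forward until the force rises.

>>> send_rows(
  plan=[
    [0.05,0,0,0],
    [0.1,0,0,0],
    [0.15,0,0,0],
    [0.2,0,0,0],
    [0.25,0,0,0],
    [0.3,0,0,0],
    [0.35,0,0,0],
    [0.4,0,0,0],
  ],
)

```text
time: 8.5
tcp_pos: [502.5, 26.1, 50.1]
tool_rot: [2.331, 2.106, -0.001]
contact_force: [-0.3, -8.1, 2.9]
grip_width: 0.001
grasp_force: 0.0
```

>>> send_rows(
  plan=[
    [0.03,0,0,0],
    [0.06,0,0,0],
    [0.09,0,0,0],
    [0.12,0,0,0],
    [0.15,0,0,0],
    [0.18,0,0,0],
    [0.2,0,0,0],
    [0.2,0,0,0],
  ],
)

```text
time: 9.5
tcp_pos: [502.4, 26.7, 50.0]
tool_rot: [2.331, 2.104, -0.002]
contact_force: [-2.7, -14.9, 3.1]
grip_width: 0.003
grasp_force: 0.0
```

Force has risen to 15 N and the fingers have stalled, so the row is home. I'll back off, lift, and check the row and keeper.

>>> send_rows(
  plan=[
    [-0.5,0,0,0],
    [-1.5,0,0,0],
    [-3,0,0,0],
    [-4.5,0,0,0],
    [-5,0,-1.5,0],
    [-5,0,-4,0],
    [-5,0,-6.5,0],
    [-5,0,-8,0],
  ],
)

```text
time: 10.5
tcp_pos: [498.3, -21.2, 131.9]
tool_rot: [2.33, 2.106, 0.002]
contact_force: [0.2, 0.6, 0.2]
grip_width: -0.003
grasp_force: 0.0
```

>>> send_rows(
  plan=[
    [0,0,0,0],
    [-2,0,-2,0],
    [-5,0,-3,0],
    [-9,1,-3,0],
    [-12,2,-3,0],
    [-15,3,-3,0],
    [-17,4,-3,0],
    [-17,4,-3,0],
  ],
)

```text
time: 11.5
tcp_pos: [520.3, -195.8, 159.3]
tool_rot: [-2.332, -2.104, 0.002]
contact_force: [0.2, 0.1, -0.3]
grip_width: 0.004
grasp_force: 0.0
```

```bash
python3 mv.py; python3 - <<'E'
from plant import *
import cv2,numpy as np
m=lambda a:cv2.convertScaleAbs(cv2.resize(a,None,fx=3.3,fy=3.3),alpha=1.6)
a=m(capture("top")[170:260,125:360]);b=m(capture("scene")[165:256,210:350])
o=np.zeros((600,800,3),np.uint8);o[:a.shape[0],:a.shape[1]]=a;o[298:298+b.shape[0],:b.shape[1]]=b
cv2.imwrite("pics/m5.png",o[:,:,::-1])
E
```

```text
t 11.5 ch xy -240.8 -40.7 tipz 134.3 yaw needed -0.08 F [ 0.2  0.1 -0.3] w 0.0
```

View pics/m5.png

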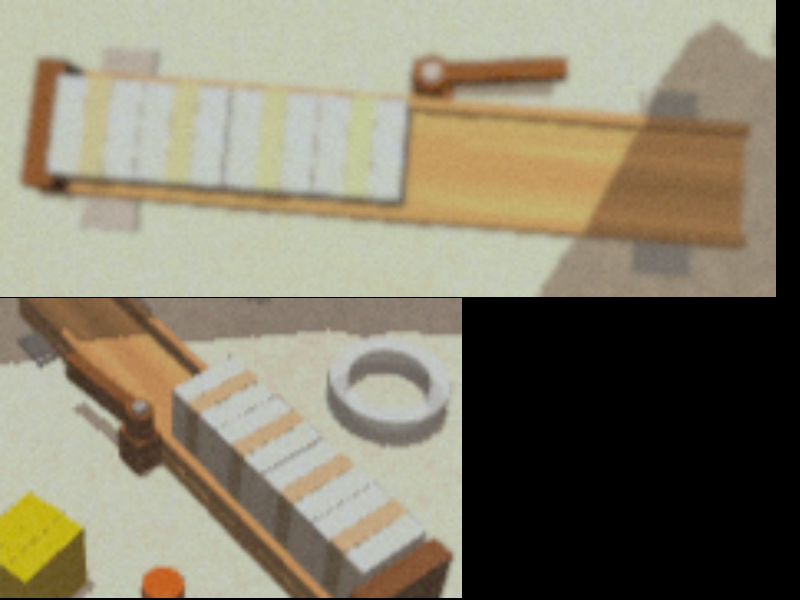

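The row is tight against the stop, with its front at (50,125), its rear at (405,150) and no gaps. The keeper is still open, with its hub at (430,70) and tip at (566,68). Now I'll plan the keeper sweep.

```bash
python3 mv.py -66,-85,100 -66,-85,36; python3 - <<'E'
import numpy as np
L=47
for q in [-.3,-.1,.1,.3,.5,.7,.9,1.1,1.3,1.45,1.57]:
    d=np.array([-np.cos(q),np.sin(q)]);n=-np.array([np.sin(q),np.cos(q)])
    h=11*abs(np.sin(q))+14.5*abs(np.cos(q))
    print(q,(np.array([-21.3,-42.5])+L*d+n*(5+h)).round(1))
E
```

```text
t 11.6 ch xy -238.9 -40.3 tipz 134.4 yaw needed 0.04 F [0.3 0.7 0.2] w -0.0
-66,-85,100 [17.29  4.49  3.43] world [582. -26. 125.]
-66,-85,36 [17.29  4.49  9.83] world [582. -26.  61.]
-0.3 [-59.7 -77.5]
-0.1 [-66.  -67.6]
0.1 [-70.1 -58.2]
0.3 [-72.7 -49.7]
0.5 [-73.6 -40.2]
0.7 [-72.2 -29.9]
0.9 [-68.2 -19.8]
1.1 [-61.7 -10.3]
1.3 [-52.6  -2.4]
1.45 [-44.5   2. ]
1.57 [-37.3   4.5]
```

>>> send_rows(
  plan=[
    [4,1,0.5,0],
    [8.5,2,1,0],
    [13,3.3,2,0],
    [17.3,4.5,3.5,0],
    [17.3,4.5,5.5,0],
    [17.3,4.5,7.5,0],
    [17.3,4.5,9.2,0],
    [17.3,4.5,9.8,0],
  ],
)

```text
time: 12.6
tcp_pos: [582.0, -27.6, 61.0]
tool_rot: [-2.331, -2.105, 0.002]
contact_force: [1.0, -0.7, 0.2]
grip_width: 0.002
grasp_force: 0.0
```

```bash
python3 mv.py -66,-67.6,36 -70,-58,36 -72.7,-49.7,36 -73.6,-40,36 -72.2,-30,36 -68.2,-19.8,36 -61.7,-10.3,36 -52.6,-2.4,36 -44.5,2,36 -37.3,4.5,36
```

```text
t 12.6 ch xy -67.2 -85.0 tipz 36.0 yaw needed -0.03 F [ 1.  -0.7  0.2] w 0.0
-66,-67.6,36 [ 0.12 -1.74 -0.  ] world [565. -25.  61.]
-70,-58,36 [-0.28 -2.7   0.  ] world [555. -28.  61.]
-72.7,-49.7,36 [-0.55 -3.53  0.  ] world [546. -29.  61.]
-73.6,-40,36 [-0.64 -4.5   0.  ] world [537. -29.  61.]
-72.2,-30,36 [-0.5 -5.5  0. ] world [527. -27.  61.]
-68.2,-19.8,36 [-0.11 -6.52  0.01] world [517. -22.  61.]
-61.7,-10.3,36 [ 0.54 -7.47  0.01] world [508. -15.  61.]
-52.6,-2.4,36 [ 1.45 -8.26  0.01] world [501.  -5.  61.]
-44.5,2,36 [ 2.26 -8.7   0.01] world [498.   4.  61.]
-37.3,4.5,36 [ 2.98 -8.95  0.01] world [496.  11.  61.]
```

>>> send_rows(
  plan=[
    [0,-0.8,0,0],
    [0.1,-1.4,0,0],
    [0,-2.0,0,0],
    [-0.2,-2.6,0,0],
    [-0.4,-3.1,0,0],
    [-0.5,-3.6,0,0],
    [-0.6,-4.1,0,0],
    [-0.6,-4.6,0,0],
  ],
)

```text
time: 13.6
tcp_pos: [536.0, -28.1, 62.1]
tool_rot: [2.33, 2.107, -0.0]
contact_force: [2.4, 1.1, 1.0]
grip_width: -0.001
grasp_force: 0.6
```

```bash
python3 mv.py -72.2,-30,36 -68.2,-19.8,36 -61.7,-10.3,36 -52.6,-2.4,36 -44.5,2,36 -37.3,4.5,36
```

```text
t 13.6 ch xy -72.4 -39.4 tipz 37.1 yaw needed 0.04 F [2.4 1.1 1. ] w -0.0
-72.2,-30,36 [ 0.02 -0.94  0.11] world [527. -27.  61.]
-68.2,-19.8,36 [ 0.42 -1.96  0.11] world [517. -22.  61.]
-61.7,-10.3,36 [ 1.07 -2.91  0.11] world [508. -15.  61.]
-52.6,-2.4,36 [ 1.98 -3.7   0.11] world [501.  -5.  61.]
-44.5,2,36 [ 2.79 -4.13  0.11] world [498.   4.  61.]
-37.3,4.5,36 [ 3.51 -4.38  0.11] world [496.  11.  61.]
```

>>> send_rows(
  plan=[
    [0,-0.6,0,0],
    [0.1,-1.2,0,0],
    [0.3,-1.8,0,0],
    [0.6,-2.4,0,0],
    [1.1,-2.9,0,0],
    [1.5,-3.3,0,0],
    [2.0,-3.7,0,0],
    [2.4,-3.9,0,0],
  ],
)

```text
time: 14.6
tcp_pos: [499.7, 0.2, 62.1]
tool_rot: [-2.33, -2.107, 0.0]
contact_force: [1.0, -1.1, 0.4]
grip_width: 0.0
grasp_force: 0.5
```

```bash
python3 mv.py -44.5,2,36 -37.3,4.5,36
```

```text
t 14.6 ch xy -47.9 -0.3 tipz 37.1 yaw needed 0.06 F [ 1.  -1.1  0.4] w 0.0
-44.5,2,36 [ 0.34 -0.23  0.11] world [498.   4.  61.]
-37.3,4.5,36 [ 1.06 -0.48  0.11] world [496.  11.  61.]
```

>>> send_rows(
  plan=[
    [0.2,-0.15,0,0],
    [0.4,-0.25,0,0],
    [0.55,-0.35,0,0],
    [0.7,-0.4,0,0],
    [0.85,-0.45,0,0],
    [1.0,-0.5,0,0],
    [1.1,-0.5,0,0],
    [1.15,-0.5,0,0],
  ],
)

```text
time: 15.6
tcp_pos: [496.0, 11.7, 62.1]
tool_rot: [-2.33, -2.107, 0.0]
contact_force: [-0.7, -1.7, -0.6]
grip_width: 0.001
grasp_force: 0.4
```

>>> send_rows(
  plan=[
    [0.03,0,0,0],
    [0.06,0,0,0],
    [0.1,0,0,0],
    [0.14,0,0,0],
    [0.18,0,0,0],
    [0.2,0,0,0],
    [0.2,0,0,0],
    [0.2,0,0,0],
  ],
)

```text
time: 16.6
tcp_pos: [496.1, 13.0, 62.1]
tool_rot: [2.331, 2.106, -0.001]
contact_force: [-2.1, -5.3, 0.2]
grip_width: 0.003
grasp_force: 3.1
```

```bash
python3 mv.py
```

```text
t 16.6 ch xy -35.5 4.5 tipz 37.1 yaw needed 0.01 F [-2.1 -5.3  0.2] w 0.0
```

>>> send_rows(
  plan=[
    [0.05,0,0,0],
    [0.1,0,0,0],
    [0.15,0,0,0],
    [0.2,0,0,0],
    [0.25,0,0,0],
    [0.25,0,0,0],
    [0.25,0,0,0],
    [0.25,0,0,0],
  ],
)

```text
time: 17.6
tcp_pos: [496.1, 13.7, 62.0]
tool_rot: [2.332, 2.103, -0.003]
contact_force: [-3.6, -18.0, 1.3]
grip_width: -0.002
grasp_force: 8.8
```

The bar is hard against its limit: 18 N, and it moves only 0.7 mm for a 2.5 mm command. I'll retreat backwards, lift, and check.

>>> send_rows(
  plan=[
    [-0.4,0,0,0],
    [-1.2,0,0,0],
    [-2.5,0,0,0],
    [-4,0,0,0],
    [-4.5,0,-2,0],
    [-4.5,0,-5,0],
    [-4.5,0,-8,0],
    [-4.5,0,-10,0],
  ],
)

```text
time: 18.6
tcp_pos: [492.2, -29.6, 163.4]
tool_rot: [2.331, 2.106, 0.001]
contact_force: [-0.1, 0.2, 0.4]
grip_width: 0.001
grasp_force: 0.0
```

>>> send_rows(
  plan=[
    [-1,0,0,0],
    [-4,0,-1,0],
    [-8,1,-2,0],
    [-12,2,-2,0],
    [-16,3,-2,0],
    [-18,4,-2,0],
    [-18,4,-2,0],
    [-18,4,-2,0],
  ],
)

```text
time: 19.6
tcp_pos: [513.0, -211.7, 181.4]
tool_rot: [-2.33, -2.106, 0.001]
contact_force: [0.5, 0.6, 1.0]
grip_width: -0.001
grasp_force: 0.0
```

```bash
python3 mv.py; python3 - <<'E'
from plant import *
import cv2,numpy as np
m=lambda a,f:cv2.convertScaleAbs(cv2.resize(a,None,fx=f,fy=f),alpha=1.6)
a=m(capture("top")[170:260,125:360],3.3);s=capture("scene");b=m(s[165:256,210:350],3.3);c=m(s[90:310,150:380],1.35)
o=np.zeros((600,800,3),np.uint8);o[:a.shape[0],:a.shape[1]]=a;o[298:298+b.shape[0],:b.shape[1]]=b;o[298:298+c.shape[0],475:475+c.shape[1]]=c
cv2.imwrite("pics/m6.png",o[:,:,::-1])
E
```

```text
t 19.6 ch xy -257.4 -35.1 tipz 156.4 yaw needed 0.02 F [0.5 0.6 1. ] w -0.0
```

View pics/m6.png

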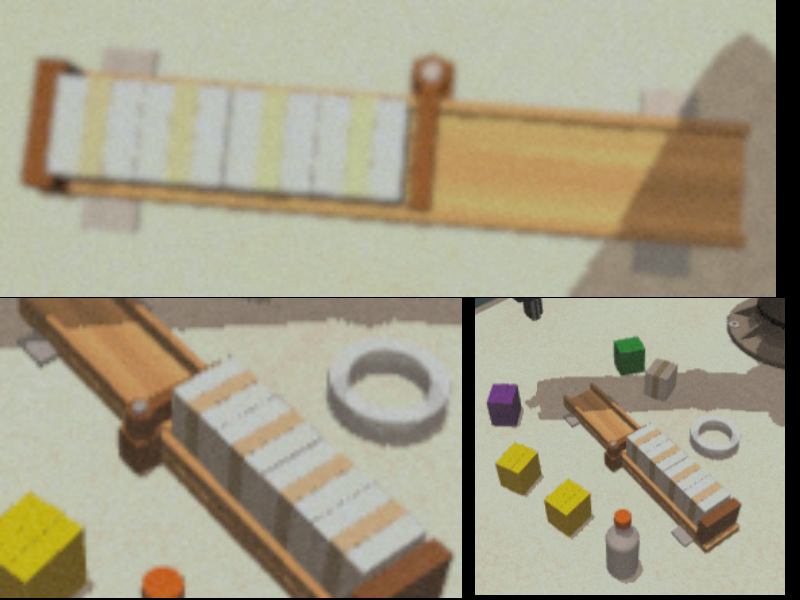

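The row sits home against the stop, from (50,125) to (405,150). The keeper is straight across behind it, from (432,72) to (422,208), the bystanders haven't moved, and the hand is clear. I'll hand in now.

```bash
python3 -c "
from plant import *
print(job_done())"
```

```text
the job is handed in; nothing more can be done
None
```

The job is handed in at about 20 s: the row is home against the stop with no gaps visible in the last pictures, the keeper is fully across behind it, the spare carton, glue and tape look unmoved, and the hand is clear.

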